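Lock the vial carousel with its spring clip

TASK

Lock the vial carousel onto its drive: take the large open spring clip from the tray and push it sideways, mouth first, onto the neck of the spindle until it snaps fully home around the neck, then let go of it. Leave the small clip and the closed collar where they are in the tray.

Things in the scene. Friction and masses are not known exactly. Their poses are not given: they have to be found in the camera images.
- clip: Large open steel clip, 8 mm thick, flat in the tray. Origin: underside, centre of the 26 mm seat; +x out of the mouth. Mouth 40 mm wide inside (56 outside) at x=+30; sprung 16 mm gap at x=+12; bar closes the seat at x=-13. A 5 to 15 N push spreads it. Grip post 14 x 14 mm at x=-37 rises to 62 mm above the underside: grip it with fingertips at least 28 mm above it to clear the spindle's cap.
- groove (a point): Spindle neck (wide groove) at the middle of the fixed round carousel of ten amber vials, 176 mm wide. Point: on the vertical axis at mid-neck, 106 mm above the bench. Neck 24 mm in diameter, 22 mm tall (11 up, 11 down), between a 60 mm hub and a 36 mm cap whose top is 16 mm above the point. Vial caps end 16 mm below the point, so the clip can be pushed on from any side.
- small_clip: Bystander in the tray: a like open steel clip with the same grip post at x=-37 mm, but its mouth is only 18 mm wide inside (34 outside), too small for the spindle. Origin: underside, centre of its opening; +x out of its mouth.
- collar: Bystander in the tray: a closed round steel ring, 43 mm outside, no mouth, with the same grip post at x=-37 mm. Origin: underside, the ring's centre.
Not all that is in view belongs to the job. Of the things that look like the part that bears groove, take the one that is farthest to the robot's right at the start.

How it is judged:
By the outcome, as a careful person would: the job done as asked, in the order asked, and still so for the second after the job is handed in, with the robot touching nothing.
It also fails if it takes over 38 s, if anything falls off the work surface, if the arm or the gripper's body presses on something with over 40 N, if the wrist force passes 120 N, or if a joint passes its speed limit or range.

ROBOT

A 6-joint arm with a two-finger parallel gripper is mounted at the origin on the work surface. World frame = base frame: x ahead of the robot, y to its left, z up, the work surface at z = 0. Lengths are in m, angles in degrees, forces in N, time in s.
With the tool pointing down it reaches from about 0.275 to 0.75 m from the base axis. Payload 10.2 kg.
Tool frame: the origin (TCP) lies at the very end of the fingers, on their centre line; the grasp point (between the pads) lies 19 mm behind it (ctrl.grip_point_offset is the z of the grasp point in the tool frame, in m); z points along the fingers, x is the direction in which the jaws open and shut, and the axes are right-handed (so a half turn about z gives the same grasp; the last joint's range is limited). The gripper opens to 85 mm and grips with 20 to 120 N. Pads are 22 mm wide; open, the fingers measure 114 mm over their backs; the gripper's body (76 mm by 85 mm) begins 54 mm behind the grasp point. The pads swing forward as they close: fully open they stand 13 mm farther back than shut.
Start: joints at [51.887, 17.928, 85.812, -0, 76.261, -12.8], TCP at [0.224, 0.475, 0.231] pointing down, gripper open.
Joint ranges: [-168.41, 168.41], [-55.51, 124.54], [10.69, 146.95], [-70.63, 250.63], [1, 178], [-165.06, 165.06]. Speed limits (degrees/s): [136.94, 136.94, 172.46, 180, 180, 180].

INTERFACE

Orientations are given as a 3x3 rotation matrix whose columns are the frame's x, y, z axes.
In Python, from workcell import ctrl, capture gives the robot as it stands. The module is installed in compiled form; this text tells all that it offers.
- The arm moves only by the shell command python3 -m creep 'ROWS' [OPENING]. ROWS is JSON, a list that holds one entry, the list of rows, each a list of 6 numbers: the shift along the world's x, y, z in cm, then the turn, a rotation vector about the world's x, y, z in degrees. In form: [[[dx, dy, dz, wx, wy, wz], ...]]. A call has 1 to 8 rows; each row shifts and turns the commanded pose from where the row before left it; what a row does not reach is not made up. A row lasts 1/12 s, in which the tool goes at most 41.7 mm and 7.16 degrees, less where a joint would pass 70% of its speed; a pose out of reach is approached as far as the arm can. A call with a gripper value outside its range is refused whole. OPENING is the closure, from -1 (fully open) to 1 (shut), set as the call begins (- or left out, the last holds). The fingers move at their own pace and stop on an object; the grip force is fixed at half the most. Time passes only in rows, so rows that do not move let the fingers close. It gives the time, the measured TCP pose, the force and the opening at its end, in the units of the state.
- ctrl.state(): the state, without advancing time (a new reading comes with each control period).
- capture(name): name is "side" or "top" or "wrist"; returns a dict with "pixels" (400x640x3 uint8, blue, green, red), "depth" (400x640 float32, m along the optical axis (not along the pixel's ray), 0 where there is no reading), "fx", "fy", "cx", "cy" (pixels), "distortion" ([k1, k2, p1, p2, k3] as OpenCV has them; the pictures are not rectified), "pose" (4x4, takes a point from camera to world coordinates). Camera axes: x right, y down, z forward; pixel columns grow to the right and rows downward; lengths in m; the calibration is good to about 2 mm. A picture is of the moment at which its call begins.
- ctrl.close_job(): hands the job in, once; it reports no verdict.
The state is a dict: "clock": time; "joints": joint angles; "qvel": joint speeds; "joint_efforts": joint torques, N m; "tool_pos": TCP position; "tool_rot": TCP orientation; "force": force on the tool from outside, world axes, zero at the start; "wrist_torque": the same for the moment, N m; "opening": finger opening in m.
Only numpy, scipy, OpenCV 4.12 (cv2) and the standard library are available. Lean on these libraries where they do the work, as an engineer would, in place of code of your own. Each camera call takes 0.05 s, during which the arm holds its last target. There are 200 camera calls.

## Working session

There is one attempt and no reset: what is moved stays moved. The work goes in short steps, Python scripts to look and compute and a shell command to move; the robot and the scene stay as the last step left them, time stands still between calls to the robot, and variables do not carry over. Pictures are saved under pics/ and viewed, about 8 in all and at most 12, crops included, and the job is handed in when it is done.

```bash
mkdir -p pics; cat > h.py <<'E'
import numpy as np, cv2
from workcell import ctrl, capture
def pts(c):
    h,w=c["depth"].shape
    u,v=np.meshgrid(np.arange(w),np.arange(h))
    K=np.array([[c["fx"],0,c["cx"]],[0,c["fy"],c["cy"]],[0,0,1]])
    n=cv2.undistortPoints(np.stack([u,v],-1).reshape(-1,1,2).astype(np.float64),K,np.array(c["distortion"])).reshape(h,w,2)
    p=np.dstack([n,np.ones((h,w))])*c["depth"][...,None]
    P=np.array(c["pose"]); return p@P[:3,:3].T+P[:3,3]
E
python3 - <<'E'
from h import *
for n in ["top","side"]:
    c=capture(n); cv2.imwrite(f"pics/{n}0.png",c["pixels"]); np.savez(f"{n}0.npz",p=pts(c),im=c["pixels"]); print(n,np.round(c["pose"],3).tolist())
E
```

```text
top [[0.018, -0.99, 0.138, 0.414], [-1.0, -0.015, 0.016, 0.054], [-0.014, -0.139, -0.99, 1.0], [0.0, 0.0, 0.0, 1.0]]
side [[0.773, -0.343, 0.534, 0.05], [-0.635, -0.427, 0.644, -0.524], [0.007, -0.837, -0.548, 0.599], [0.0, 0.0, 0.0, 1.0]]
```

View pics/top0.png

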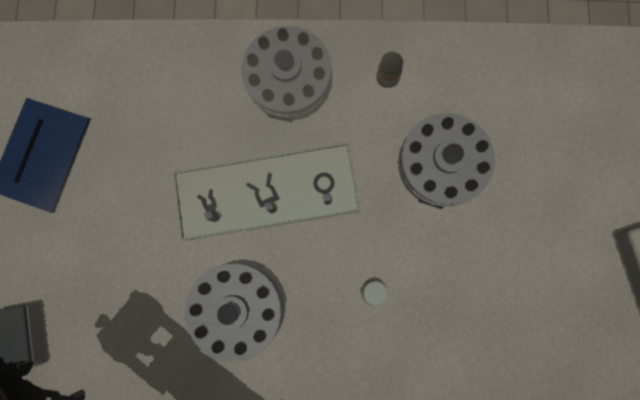

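View pics/side0.png

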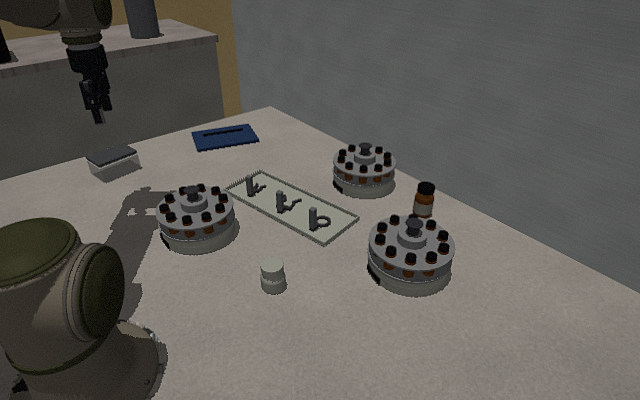

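The top view shows three carousels: (286,70), (233,312) and (448,160). The last is farthest right, so it is the target. In the tray are the small clip (208,205), the large clip (264,195) and the collar (325,187), with mouths pointing up in the image (+x).

```bash
python3 - <<'E'
from h import *
d=np.load("top0.npz"); p=d["p"]; im=d["im"]
def reg(u0,u1,v0,v1): return p[v0:v1,u0:u1].reshape(-1,3), im[v0:v1,u0:u1].reshape(-1,3)
q,_=reg(395,500,105,215)
for a,b in [(.115,.13),(.085,.1),(.075,.085)]:
    s=q[(q[:,2]>a)&(q[:,2]<b)]; 
    if len(s): print(a,len(s),np.median(s,0).round(4),s.min(0).round(4),s.max(0).round(4),((s.min(0)+s.max(0))/2).round(4))
q,_=reg(240,285,165,220); print("tray z",np.median(q[:,2]), "max",q[:,2].max())
b=np.median(q[:,2])
s=q[q[:,2]>b+.045]; print("post",len(s),s.mean(0).round(4),s.min(0),s.max(0))
s=q[(q[:,2]>b+.004)&(q[:,2]<b+.03)]; print("flat",len(s),s.mean(0).round(4),np.median(s[:,2]))
c=cv2.resize(im[160:225,165:365],None,fx=4,fy=4,interpolation=cv2.INTER_CUBIC)
cv2.imwrite("pics/crop1.png",cv2.convertScaleAbs(c,alpha=1.3))
# mask dark in tray -> contour points on plane
roi=im[170:215,240:285]; g=cv2.cvtColor(roi,cv2.COLOR_BGR2GRAY)
m=g<110; print("dark",m.sum()); 
for r in m.astype(int): print(''.join('.#'[x] for x in r))
E
```

```text
0.115 305 [ 0.6088 -0.1522  0.1218] [ 0.5919 -0.1693  0.1177] [ 0.6259 -0.1351  0.127 ] [ 0.6089 -0.1522  0.1223]
0.085 1535 [ 0.6003 -0.1479  0.091 ] [ 0.533  -0.2245  0.0851] [ 0.6855 -0.0784  0.0999] [ 0.6093 -0.1515  0.0925]
0.075 2721 [ 0.6066 -0.1474  0.0763] [ 0.5236 -0.2388  0.075 ] [ 0.6966 -0.065   0.085 ] [ 0.6101 -0.1519  0.08  ]
tray z 0.0033137451904683424 max 0.9996061053297005
post 73 [0.4994 0.1656 0.1914] [0.41394595 0.05391784 0.04832438] [0.5221002  0.19110483 0.99960611]
flat 312 [0.5459 0.2003 0.0109] 0.010428839416306124
dark 522
.............................................
.............................................
............................###..............
...........................#####.............
...........................#####.............
...........................######............
...........................#####.............
..........................######.............
..........................######.............
..........................######.............
..........................#####..............
..........................#####....
[... 828 characters left out ...]
#####.....
................######################.......
.................####################........
.................###################.........
..................###################........
..................###################........
...................##################........
...................###################.......
....................###..#############.......
..........................############.......
..........................############.......
...........................###########.......
...........................##########........
............................########.........
..............................####...........
.............................................
```

View pics/crop1.png

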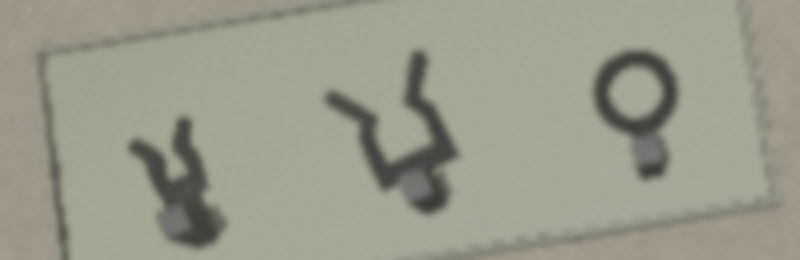

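The crop shows the large clip's mouth tips at crop (332,97) and (419,55), its bar corners at (387,187) and (457,155), and the top of the post at (416,183).

```bash
python3 - <<'E'
from h import *
c=capture("top"); p=pts(c); P=np.array(c["pose"])
K=np.array([[c["fx"],0,c["cx"]],[0,c["fy"],c["cy"]],[0,0,1]])
def ray(uc,vc,z):
    u,v=165+(uc-1.5)/4,160+(vc-1.5)/4
    n=cv2.undistortPoints(np.array([[[u,v]]]),K,np.array(c["distortion"]))[0,0]
    d=P[:3,:3]@[*n,1]; return (P[:3,3]+d*(z-P[2,3])/d[2])[:2]
z=.0113
tip=(ray(332,97,z)+ray(419,55,z))/2; bar=(ray(387,187,z)+ray(457,155,z))/2
f=tip-bar; yaw=np.degrees(np.arctan2(f[1],f[0])); print("tip",tip,"bar",bar,"len",np.linalg.norm(f),"yaw",yaw)
e=ray(387,187,z)-ray(457,155,z); print("bar yaw",np.degrees(np.arctan2(e[1],e[0]))-90, np.linalg.norm(e))
print("post top ray",ray(416,183,.0653))
q=p[165:225,240:290].reshape(-1,3); s=q[(q[:,2]>.05)&(q[:,2]<.08)]; print("post depth",len(s),np.median(s,0),((s.min(0)+s.max(0))/2))
u=f/np.linalg.norm(f); print("post from seat", (tip+bar)/2-u*45)
s=ctrl.state(); print(np.round(s["tool_rot"],3).tolist(),s["tool_pos"],s["opening"],s["clock"],ctrl.grip_point_offset)
E
```

```text
tip [0.57491396 0.21414446] bar [0.52731162 0.1890848 ] len 0.05379561969855631 yaw 27.763999277237257
bar yaw 25.740464371221194 0.03825071174597246
post top ray [0.51538381 0.18434831]
post depth 63 [0.5124491  0.18329417 0.0646254 ] [0.51361398 0.18352866 0.05901165]
post from seat [-39.26821027 -20.76076861]
[[0.428, 0.904, -0.001], [0.904, -0.428, -0.001], [-0.001, -0.0, -1.0]] [0.22436748 0.47444146 0.23086951] 0.08577015609319635 0.15 -0.0187
```

```bash
python3 -m creep '[[[1,-1,0,0,0,-2.4],[2,-2,0,0,0,-2.4],[2,-2,0,0,0,-2.4],[2,-2,0,0,0,-2.4],[2,-2,0,0,0,-2.4],[2,-2,0,0,0,-2.4],[2,-2,0,0,0,-2.4],[2,-2,0,0,0,-2.4]]]' -1; python3 -m creep '[[[2,-2,0,0,0,-2.4],[2,-2,0,0,0,-2.4],[2,-2,0,0,0,-2.4],[2,-2,0,0,0,-2.4],[2,-2,-1,0,0,-2.4],[2,-2,-2,0,0,-2.4],[1,-1,-3,0,0,-2.4],[0,0,-2,0,0,-2.2]]]'; python3 -m creep '[[[0,0,0,0,0,0],[0,0,0,0,0,0]]]'
python3 - <<'E'
from h import *
c=capture("wrist"); cv2.imwrite("pics/w1.png",c["pixels"]); p=pts(c); np.savez("w1.npz",p=p,im=c["pixels"])
s=ctrl.state(); print(s["tool_pos"],np.round(s["tool_rot"],3).tolist())
q=p.reshape(-1,3); m=(q[:,2]>.055)&(q[:,2]<.075)&(np.hypot(q[:,0]-.514,q[:,1]-.184)<.03)
r=cv2.minAreaRect((q[m,:2]*1000).astype(np.float32)); print("post",m.sum(),q[m].mean(0),np.median(q[m,2]),r)
m=(q[:,2]>.006)&(q[:,2]<.018)&(np.hypot(q[:,0]-.545,q[:,1]-.2)<.06);f=q[m,:2];print("flat",m.sum(),np.median(q[m,2]),f.mean(0))
E
```

```text
clock: 0.82
tool_pos: [0.3752, 0.3234, 0.2312]
tool_rot: [[0.703, 0.712, -0.0], [0.712, -0.703, -0.0], [-0.0, -0.0, -1.0]]
force: [0.1, 0.7, -0.4]
opening: 0.0853
clock: 1.48
tool_pos: [0.5056, 0.1923, 0.1488]
tool_rot: [[0.897, 0.441, -0.002], [0.441, -0.897, -0.001], [-0.002, -0.0, -1.0]]
force: [-0.2, -0.4, -0.5]
opening: 0.0852
clock: 1.65
tool_pos: [0.5042, 0.1946, 0.1511]
tool_rot: [[0.895, 0.447, -0.002], [0.447, -0.895, -0.0], [-0.002, -0.001, -1.0]]
force: [0.2, 0.2, 1.4]
opening: 0.0855
[0.50467408 0.19496097 0.152317  ] [[0.894, 0.447, 0.001], [0.447, -0.894, 0.0], [0.001, 0.0, -1.0]]
post 299 [0.5132571  0.18664429 0.06431591] 0.06516980897606645 ((513.8908081054688, 185.54287719726562), (13.179023742675781, 14.37502384185791), 26.810468673706055)
flat 1228 0.010970176244222252 [0.54397277 0.20203621]
```

View pics/w1.png

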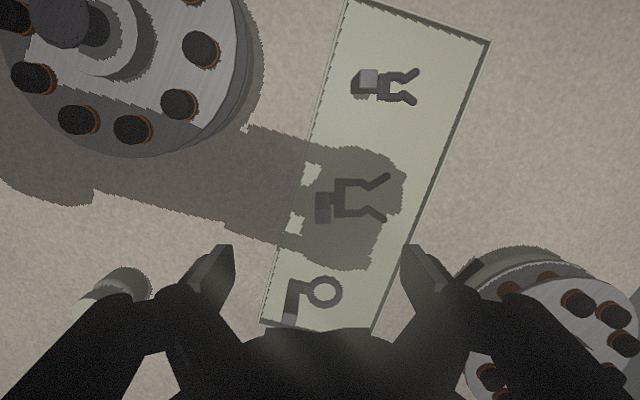

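The wrist view has the large clip near (350,200), square to the jaw axis, with the jaws clear of its neighbours.

```bash
python3 -m creep '[[[0.4,-0.4,-1,0,0,0.3],[0.5,-0.5,-2,0,0,0],[0,0,-2.5,0,0,0],[0,0,-2.5,0,0,0],[0,0,-1.5,0,0,0],[0,0,-1.2,0,0,0],[0,0,-0.8,0,0,0],[0,0,0,0,0,0]]]' -1; python3 -m creep '[[[0,0,0,0,0,0],[0,0,0,0,0,0],[0,0,0,0,0,0],[0,0,0,0,0,0],[0,0,0,0,0,0],[0,0,0,0,0,0],[0,0,0,0,0,0],[0,0,0,0,0,0]]]' 1;python3 -m creep '[[[0,0,0,0,0,0],[0,0,0,0,0,0],[0,0,0,0,0,0],[0,0,0,0,0,0]]]'
```

```text
clock: 2.37
tool_pos: [0.5132, 0.1856, 0.0354]
tool_rot: [[0.892, 0.452, -0.001], [0.452, -0.892, -0.0], [-0.001, -0.0, -1.0]]
force: [-0.9, 0.1, -1.2]
opening: 0.0856
clock: 3.03
tool_pos: [0.5137, 0.1856, 0.0367]
tool_rot: [[0.893, 0.451, 0.001], [0.451, -0.893, -0.0], [0.001, 0.0, -1.0]]
force: [-2.2, 0.1, 5.6]
opening: 0.0126
clock: 3.37
tool_pos: [0.5137, 0.1856, 0.0367]
tool_rot: [[0.893, 0.451, 0.001], [0.451, -0.893, 0.0], [0.001, 0.0, -1.0]]
force: [-0.6, 0.2, 5.2]
opening: 0.013
```

```bash
python3 -m creep '[[[0,0,1,0,0,0],[0,0,2,0,0,0],[0,0,3,0,0,0],[0,0,3,0,0,0],[0,-1,2,0,0,-1.5],[0,-2,1,0,0,-1.5],[0,-2,0,0,0,-1.5],[0,-2,0,0,0,-1.5]]]'; python3 -m creep '[[[0,-2,0,0,0,-1.5],[0,-2,0,0,0,-1.5],[0,-2,0,0,0,-1.5],[0,-2,0,0,0,-1.5],[0,-2,0,0,0,-1.5],[0,-2,0,0,0,-1.5],[0,-2,0,0,0,-1.5],[0,-2,0,0,0,-1.5]]]';python3 -m creep '[[[0,-2,0,0,0,-1.5],[-0.4,-2,0,0,0,-1.5],[-0.4,-2,0,0,0,-1.5],[-0.4,-2,0,0,0,-1.5],[0,-1.8,0,0,0,-1.5],[0,-1,0,0,0,-1.3],[0,0,0,0,0,0],[0,0,0,0,0,0]]]'
python3 - <<'E'
from h import *
s=ctrl.state(); print(s["tool_pos"],np.round(s["tool_rot"],3).tolist(),s["force"],s["opening"])
for n in ["top","side","wrist"]:
    c=capture(n); p=pts(c); np.savez(n+"2.npz",p=p,im=c["pixels"]); cv2.imwrite(f"pics/{n}2.png",c["pixels"])
    q=p.reshape(-1,3)
    m=(q[:,2]>.1)&(q[:,2]<.118)&(np.abs(q[:,1]+.152)<.04)&(q[:,0]>.51)&(q[:,0]<.578)
    if m.sum(): print(n,m.sum(),q[m].min(0),q[m].max(0),np.median(q[m],0))
    m=(q[:,2]>.117)&(q[:,2]<.128)&(np.hypot(q[:,0]-.609,q[:,1]+.152)<.03)
    if m.sum(): print(n,"cap",m.sum(),q[m].min(0),q[m].max(0),np.median(q[m],0))
a=cv2.imread("pics/side2.png")[170:310,330:490]; cv2.imwrite("pics/side2c.png",cv2.convertScaleAbs(cv2.resize(a,None,fx=4,fy=4),alpha=1.5))
E
```

```text
clock: 4.03
tool_pos: [0.5135, 0.1149, 0.1574]
tool_rot: [[0.935, 0.354, 0.001], [0.354, -0.935, -0.0], [0.001, 0.0, -1.0]]
force: [0.0, 0.6, -1.2]
opening: 0.0128
clock: 4.7
tool_pos: [0.5132, -0.0453, 0.1566]
tool_rot: [[0.988, 0.151, -0.0], [0.151, -0.988, 0.0], [-0.0, -0.0, -1.0]]
force: [0.8, 1.0, -0.5]
opening: 0.0131
clock: 5.37
tool_pos: [0.5014, -0.1521, 0.1563]
tool_rot: [[1.0, -0.0, -0.0], [-0.0, -1.0, 0.0], [-0.0, -0.0, -1.0]]
force: [0.0, -0.1, -0.3]
opening: 0.0128
[ 0.50143322 -0.15208756  0.15631653] [[1.0, -0.0, -0.0], [-0.0, -1.0, 0.0], [-0.0, -0.0, -1.0]] [ 0.03394629 -0.05790705 -0.32528993] 0.01279341874620087
top cap 288 [ 0.59204942 -0.16916241  0.11700572] [ 0.62576904 -0.13450757  0.12628203] [ 0.60991635 -0.15087231  0.12194663]
side cap 162 [ 0.59064714 -0.16756098  0.11848   ] [ 0.6236874  -0.13415815  0.12504587] [ 0.60495622 -0.15234636  0.12303557]
wrist cap 2004 [ 0.59103985 -0.17105084  0.11774918] [ 0.62748928 -0.13465462  0.12452888] [ 0.60754144 -0.15091459  0.12228726]
```

View pics/wrist2.png

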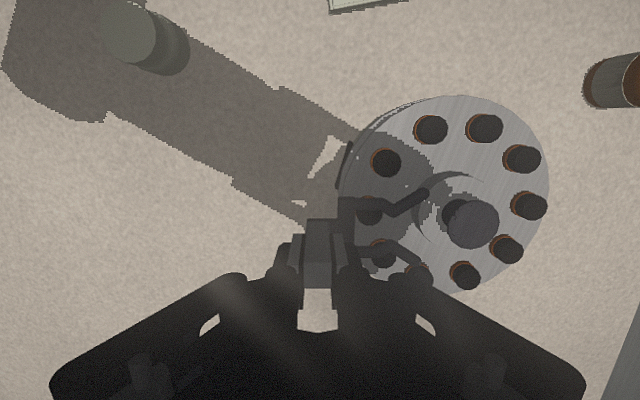

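View pics/side2c.png

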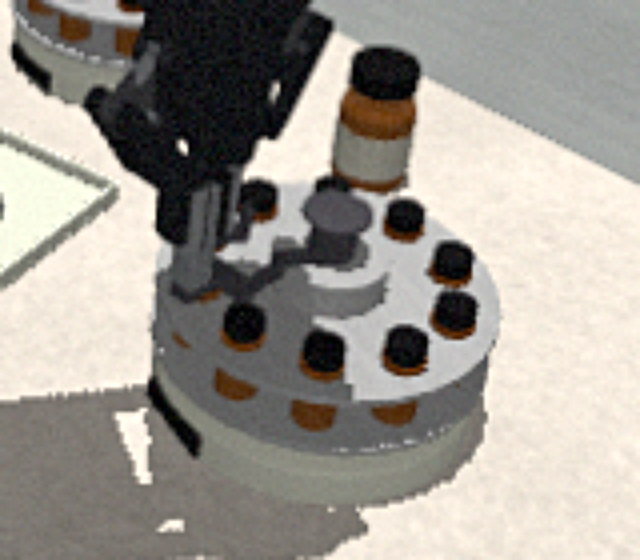

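The clip is held level with its mouth facing the neck. It sits about 21 mm high because I lifted 12 cm. Next I'll check its pose from the stored clouds.

```bash
python3 - <<'E'
from h import *
for n in ["wrist","side","top"]:
    p=np.load(n+"2.npz")["p"]; q=p.reshape(-1,3)
    m=(q[:,2]>.112)&(q[:,2]<.142)&(np.abs(q[:,1]+.152)<.04)&(q[:,0]>.514)&(q[:,0]<.585)
    s=q[m]; print(n,len(s))
    if len(s):
        print(s.min(0).round(4),s.max(0).round(4))
        for x in np.arange(.515,.58,.01):
            t=s[(s[:,0]>=x)&(s[:,0]<x+.01)]
            if len(t)>3: print(x.round(3),len(t),np.percentile(t[:,2],[10,50,90]).round(4),"y",np.percentile(t[:,1],[1,99]).round(4), "mid",np.percentile(t[:,1],[1,99]).mean().round(4))
E
```

```text
wrist 2588
[ 0.514  -0.1791  0.1224] [ 0.5726 -0.1239  0.1327]
0.515 683 [0.1295 0.1309 0.1317] y [-0.1593 -0.1307] mid -0.145
0.525 360 [0.1281 0.1303 0.1313] y [-0.1713 -0.1308] mid -0.1511
0.535 401 [0.128  0.1301 0.1314] y [-0.1718 -0.1308] mid -0.1513
0.545 435 [0.1281 0.1302 0.1314] y [-0.1696 -0.1326] mid -0.1511
0.555 442 [0.1281 0.1302 0.1313] y [-0.1761 -0.1265] mid -0.1513
0.565 245 [0.128  0.1301 0.1311] y [-0.1786 -0.1241] mid -0.1513
side 216
[ 0.514  -0.178   0.1237] [ 0.572  -0.1229  0.1338]
0.515 57 [0.1292 0.1314 0.1325] y [-0.1715 -0.1461] mid -0.1588
0.525 20 [0.1284 0.1309 0.1321] y [-0.1711 -0.1354] mid -0.1532
0.535 26 [0.1273 0.1299 0.1321] y [-0.1714 -0.1354] mid -0.1534
0.545 42 [0.1278 0.1309 0.1323] y [-0.1686 -0.1328] mid -0.1507
0.555 40 [0.1271 0.1307 0.1323] y [-0.1755 -0.1269] mid -0.1512
0.565 16 [0.1269 0.1307 0.1319] y [-0.1779 -0.1231] mid -0.1505
top 121
[ 0.5243 -0.1434  0.1246] [ 0.5711 -0.1251  0.1341]
0.525 13 [0.1261 0.13   0.1306] y [-0.1368 -0.1316] mid -0.1342
0.535 27 [0.1284 0.1298 0.1311] y [-0.1392 -0.1317] mid -0.1355
0.545 30 [0.1274 0.1295 0.1313] y [-0.1432 -0.1335] mid -0.1384
0.555 32 [0.1272 0.1295 0.1322] y [-0.1408 -0.1278] mid -0.1343
0.565 18 [0.1264 0.1297 0.1325] y [-0.1323 -0.1252] mid -0.1288
```

```bash
python3 -m creep '[[[0,0,-0.7,0,0,0],[0,0,-0.8,0,0,0],[0,0,-0.5,0,0,0],[1,0,0,0,0,0],[1.5,0,0,0,0,0],[1,0,0,0,0,0],[0.5,0,0,0,0,0],[0,0,0,0,0,0]]]'; for i in 1 2 3; do :; done; python3 -m creep '[[[0.3,0,0,0,0,0],[0.3,0,0,0,0,0],[0,0,0,0,0,0]]]'; python3 -m creep '[[[0.3,0,0,0,0,0],[0.3,0,0,0,0,0],[0,0,0,0,0,0]]]';python3 -m creep '[[[0.3,0,0,0,0,0],[0.3,0,0,0,0,0],[0,0,0,0,0,0]]]'
```

```text
clock: 6.18
tool_pos: [0.5418, -0.1522, 0.1355]
tool_rot: [[1.0, 0.0, -0.001], [0.0, -1.0, 0.0], [-0.001, -0.0, -1.0]]
force: [0.1, 0.6, -1.2]
opening: 0.013
clock: 6.43
tool_pos: [0.5476, -0.1524, 0.1363]
tool_rot: [[1.0, -0.0, 0.0], [-0.0, -1.0, -0.0], [0.0, 0.0, -1.0]]
force: [-0.3, 0.3, -1.7]
opening: 0.0132
clock: 6.68
tool_pos: [0.5517, -0.1521, 0.1354]
tool_rot: [[1.0, 0.0, -0.006], [0.0, -1.0, 0.001], [-0.006, -0.001, -1.0]]
force: [-7.3, -0.4, -0.8]
opening: 0.0135
clock: 6.93
tool_pos: [0.5605, -0.1525, 0.1365]
tool_rot: [[1.0, -0.0, 0.002], [-0.0, -1.0, -0.0], [0.002, 0.0, -1.0]]
force: [4.6, 1.3, -0.6]
opening: 0.0131
```

```bash
python3 -m creep '[[[0.3,0,0,0,0,0],[0.3,0,0,0,0,0],[0,0,0,0,0,0]]]'; python3 -m creep '[[[0.3,0,0,0,0,0],[0.2,0,0,0,0,0],[0,0,0,0,0,0],[0,0,0,0,0,0]]]';python3 -m creep '[[[0.2,0,0,0,0,0],[0,0,0,0,0,0],[0,0,0,0,0,0]]]'
```

```text
clock: 7.18
tool_pos: [0.5664, -0.1524, 0.1363]
tool_rot: [[1.0, -0.0, 0.002], [-0.0, -1.0, -0.0], [0.002, 0.0, -1.0]]
force: [3.7, -0.1, -4.3]
opening: 0.0129
clock: 7.52
tool_pos: [0.5708, -0.1524, 0.1364]
tool_rot: [[1.0, -0.0, 0.001], [-0.0, -1.0, -0.0], [0.001, 0.0, -1.0]]
force: [2.2, 0.5, -2.1]
opening: 0.0133
clock: 7.77
tool_pos: [0.5724, -0.1525, 0.1363]
tool_rot: [[1.0, -0.0, -0.0], [-0.0, -1.0, -0.0], [-0.0, 0.0, -1.0]]
force: [0.7, 0.3, -1.0]
opening: 0.0128
```

```bash
python3 -m creep '[[[0.1,0,0,0,0,0],[0,0,0,0,0,0],[0,0,0,0,0,0]]]'; python3 -m creep '[[[0.1,0,0,0,0,0],[0,0,0,0,0,0],[0,0,0,0,0,0]]]'
python3 - <<'E'
from h import *
for n in ["side","wrist"]:
    c=capture(n); p=pts(c); np.savez(n+"3.npz",p=p,im=c["pixels"]); q=p.reshape(-1,3)
    m=(q[:,2]>.1)&(q[:,2]<.115)&(np.abs(q[:,1]+.152)<.04)&(q[:,0]>.58)&(q[:,0]<.66); s=q[m]
    print(n,len(s),s.min(0),s.max(0),np.median(s,0)) if len(s) else 0
    if n=="side": a=c["pixels"][190:290,350:480]; b=a
    else: b=c["pixels"][130:350,250:530]
    cv2.imwrite(f"pics/{n}3.png",cv2.convertScaleAbs(cv2.resize(b,None,fx=5 if n=="side" else 2.5,fy=5 if n=="side" else 2.5),alpha=1.7))
E
```

```text
clock: 8.02
tool_pos: [0.5731, -0.1524, 0.1363]
tool_rot: [[1.0, -0.0, -0.001], [-0.0, -1.0, 0.0], [-0.001, -0.0, -1.0]]
force: [-3.5, 0.0, 0.2]
opening: 0.0128
clock: 8.27
tool_pos: [0.5734, -0.1525, 0.1363]
tool_rot: [[1.0, -0.0, -0.003], [-0.0, -1.0, 0.0], [-0.003, -0.0, -1.0]]
force: [-7.6, -0.7, 2.6]
opening: 0.0128
side 175 [ 0.58135402 -0.17866818  0.10243599] [ 0.642772   -0.12732657  0.11458151] [ 0.59966193 -0.16593945  0.11050163]
wrist 1939 [ 0.58001674 -0.18006244  0.10017617] [ 0.64366405 -0.12513201  0.11397671] [ 0.609064   -0.13750584  0.1101619 ]
```

View pics/wrist3.png

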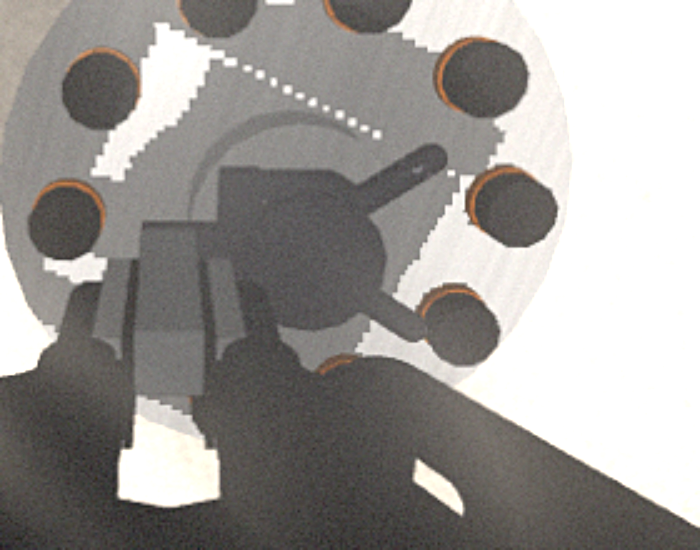

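The clip is around the neck under the cap, with its arms showing past it at (430,160) and (410,325). The bar is pressing on the neck at about 7 N, so it is home. I'll ease off and release.

```bash
python3 -m creep '[[[-0.1,0,0,0,0,0],[0,0,0,0,0,0]]]'; python3 -m creep '[[[0,0,0,0,0,0],[0,0,0,0,0,0],[0,0,0,0,0,0],[0,0,0,0,0,0],[0,0,0,0,0,0],[0,0,0,0,0,0]]]' -1; python3 -m creep '[[[0,0,0.5,0,0,0],[0,0,1,0,0,0],[0,0,2,0,0,0],[0,0,2,0,0,0],[0,0,2,0,0,0],[-1,0,2,0,0,0],[-1,0,1,0,0,0],[0,0,0,0,0,0]]]'; python3 -m creep '[[[-2,0,0,0,0,0],[-2,0,0,0,0,0],[-2,0,0,0,0,0],[-2,0,0,0,0,0],[-1,0,0,0,0,0],[0,0,0,0,0,0]]]'
python3 - <<'E'
from h import *
o=[]
for n,(a,b,e,f) in {"side":(190,290,350,480),"top":(105,215,380,500),"wrist":(0,400,0,640)}.items():
    c=capture(n); p=pts(c); q=p.reshape(-1,3)
    m=(q[:,2]>.103)&(q[:,2]<.115)&(np.abs(q[:,1]+.152)<.04)&(q[:,0]>.58)&(q[:,0]<.66); s=q[m]
    if len(s): print(n,len(s),s.min(0),s.max(0),np.median(s,0))
    m=(q[:,2]>.155)&(q[:,2]<.17)&(np.hypot(q[:,0]-.572,q[:,1]+.152)<.02); s=q[m]
    if len(s): print("post",len(s),s.min(0),s.max(0),np.median(s,0))
    k=c["pixels"][a:b,e:f]; o.append(cv2.resize(k,(400,300)))
cv2.imwrite("pics/fin.png",cv2.convertScaleAbs(np.vstack([np.hstack(o[:2]),np.hstack([o[2],0*o[2]])]),alpha=1.6))
E
```

```text
clock: 8.53
tool_pos: [0.5731, -0.1525, 0.1363]
tool_rot: [[1.0, -0.0, -0.001], [-0.0, -1.0, 0.0], [-0.001, -0.0, -1.0]]
force: [-3.8, -0.4, -0.3]
opening: 0.013
clock: 9.03
tool_pos: [0.5736, -0.1524, 0.1364]
tool_rot: [[1.0, -0.0, 0.0], [-0.0, -1.0, -0.0], [0.0, 0.0, -1.0]]
force: [-0.3, 0.1, 0.2]
opening: 0.0837
clock: 9.7
tool_pos: [0.5534, -0.1528, 0.245]
tool_rot: [[1.0, -0.0, 0.005], [-0.0, -1.0, -0.003], [0.005, 0.003, -1.0]]
force: [0.9, -0.4, -0.0]
opening: 0.0854
clock: 10.2
tool_pos: [0.4625, -0.1523, 0.2414]
tool_rot: [[1.0, -0.001, -0.0], [-0.001, -1.0, 0.0], [-0.0, -0.0, -1.0]]
force: [-0.4, -0.1, 0.2]
opening: 0.0854
side 131 [ 0.58132319 -0.17754666  0.1030457 ] [ 0.63759353 -0.14513669  0.11473543] [ 0.59829622 -0.16161483  0.10451236]
post 43 [ 0.56388825 -0.15846475  0.15534378] [ 0.57954114 -0.14296805  0.16001631] [ 0.57041649 -0.15194822  0.15806142]
top 121 [ 0.58298168 -0.17933082  0.10302013] [ 0.6414365  -0.12613244  0.10730627] [ 0.59549673 -0.1405708   0.10416361]
post 66 [ 0.56590957 -0.15961634  0.15510094] [ 0.57848594 -0.14528878  0.15958572] [ 0.57154448 -0.15219291  0.15740192]
wrist 360 [ 0.58352971 -0.17854612  0.10300119] [ 0.64148715 -0.12626946  0.10763994] [ 0.59960827 -0.13802996  0.10365915]
post 267 [ 0.56559371 -0.15988418  0.1552034 ] [ 0.58000832 -0.14530812  0.15898558] [ 0.57257034 -0.15193791  0.15731232]
```

View pics/fin.png

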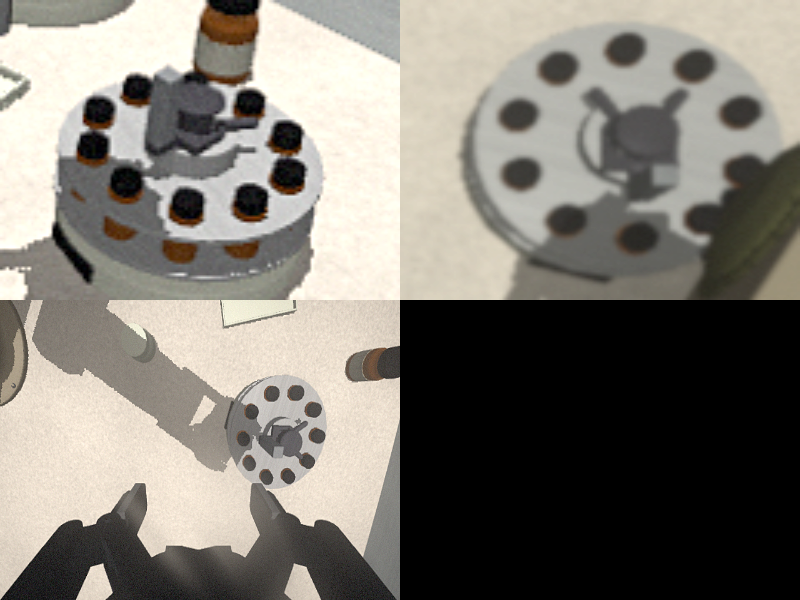

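```bash
python3 -c "
from workcell import ctrl
print(ctrl.close_job(), ctrl.state()['clock'])"
```

```text
the job is handed in; nothing more can be done
the job is handed in; nothing more can be done
```

I took the large clip by its post and pushed it mouth first onto the neck of the right-hand carousel's spindle. I then let go, backed the arm well clear and handed in at about 10.4 s.

- **Snap:** The push read about 7 N, then turned into a pull as the clip snapped on. I pressed on until the bar met the neck at about 7.6 N.
- **Position:** After release, the post is at (0.572, -0.152), which puts the clip's seat at x ≈ 0.609, on the measured spindle axis at (0.609, -0.152).
- **Height:** When let go, the clip dropped about 7 mm. It now lies flat on the hub, still inside the neck and under the cap.
- **Bystanders:** I never touched the small clip or the collar, but I did not measure them again at the end.

No checks failed or disagreed.

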